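Draw a long spatula out of an instrument bath

TASK

Take the clear cover off the steel instrument bath and slide it, lying flat, into the slot of the grey cover holder until it is fully home against the back stop. Then get the long spatula out of the bath: it is longer than the opening, so tilt it and draw it out diagonally, one end first. Finish while still holding the spatula still in the gripper, all of it about 10 cm or more clear above the top of the bath, with the cover left home in its slot and the other things on the bench left where they stand.

Things in the scene. Friction and masses are not known exactly. Their poses are not given: they have to be found in the camera images.
- bath: Steel instrument bath, fixed, 328 (x) x 144 (y) x 49 mm high. Origin: centre of its underside. Inside 320 x 136 mm, floor top 5 mm above the bench. Both ends are decked over by fixed plates (underside 45, top 49 mm above the bench); the only opening is 150 mm along x by 120 mm along y, centred, so 85 mm of covered space lies beyond each end of it.
- bath_opening (a point): Centre of the bath's opening, level with the top of the bath (49 mm above the bench); axes as bath.
- cover_grip (a point): Centre of the loose cover's blue grip bar: 30 mm along x, 12 mm thick along y, standing 26 mm above the middle of the plate. This point is 13 mm above the plate's top, 19 mm above its underside. The cover is a clear blue-edged plate 170 (x) x 140 (y) x 6 mm, 120 to 200 g, lying over the bath's opening at first. Either 140 mm edge may go in first.
- holder: Grey cover holder, fixed, 195 (x) x 175 (y) mm. Origin: middle of its underside; the cover slides in towards +x. Shelf top 8 mm above the bench. A green roof (x = 35 to 100 mm, top at 22 mm) forms the slot: 9 mm high, 147 mm wide, back stop at x = 95 mm. Flared side guides 22 mm high lead in from x = -18 (162 mm apart) to x = 34 mm.
- slot_home (a point): Where the cover's grip centre is when the cover is fully home: x = 10 mm, y = 0, 27 mm above the bench in the holder's frame. Same axes as holder.
- spatula_mid (a point): Centre of the loose double-ended spatula, 220 mm long, 55 to 115 g, balanced here. It lies in the bath along the bath's x; its own x is its length. Orange square handle in the middle, 110 mm long, 12 x 12 mm, lying flat on the bath's floor (centre 11 mm above the bench). Beyond it 7 mm steel shanks and end blades 16 mm wide, 4 mm thick.
- spatula_tip_far (a point): End of the spatula at its +x, 110 mm from its centre, on its centre line.
- spatula_tip_near (a point): End of the spatula at its -x, 110 mm from its centre, on its centre line.
- teal_bottle: Bystander: small teal bottle, 42 mm diameter, 95 mm high. Origin under its centre.
- teal_cap: Bystander: teal cap lying on the bench, 36 mm diameter, 12 mm high. Origin under its centre.
- beaker: Bystander: glass beaker, 70 mm diameter, 90 mm high. Origin under its centre.
- amber_bottle: Bystander: amber bottle, 68 mm diameter, 150 mm high. Origin under its centre.
- reagent_jar: Bystander: white jar with red lid, 70 mm diameter, 100 mm high. Origin under its centre.
- dish_stack: Bystander: stack of three round dishes, 90 mm diameter, 44 mm high. Origin under its centre.
- spatula: The same spatula; its origin is under the centre of its handle, 6 mm below the centre; same axes.
Things that resemble listed ones, but are neither listed nor needed, are in the scene too. What is shaped like the part that bears cover_grip but yellow is not meant.

How it is judged:
On the way, in this order (a step that is already met when the one before it is completed fails the run):
1. the cover lies flat in the holder's slot, fully home (distance between cover_grip and slot_home below 0.008 m and angle between the x axis of cover_grip and the x axis of holder, either way round below 0.06 rad), for 0.2 s.
2. the spatula is tilted through the opening: one end above the bath's top, the other still below it (((height (world z) of spatula_tip_far above 0.055 m and height (world z) of spatula_tip_near below 0.045 m) or (height (world z) of spatula_tip_near above 0.055 m and height (world z) of spatula_tip_far below 0.045 m))), for 0.1 s.
At the end, for the whole second after the job is handed in: The cover's grip is within 8 mm of its home point and square with the slot within 3 degrees; both ends of the spatula are at least 76 mm above the bath's top (125 mm above the bench), it is held by the fingers (more than 1 N), touches nothing of the bath and is still (under 30 mm/s) (all of step 1 and height (world z) of each of spatula_tip_far, spatula_tip_near above 0.125 m and contact force between the fingers and spatula above 1 N and contact force between spatula and bath below 0.1 N and linear speed of spatula below 0.03 m/s); the arm keeps its last pose, push and grip.
It fails at once if a bystander on the bench is knocked or shifted by more than 20 mm or tipped (distance of any of teal_bottle, teal_cap, beaker, amber_bottle, reagent_jar, dish_stack from where it was at the start of the episode above 0.02 m or angle between any of teal_bottle, teal_cap, beaker, amber_bottle, reagent_jar, dish_stack's own z axis and vertical above 0.35 rad).
It also fails if it takes over 64 s, if anything falls off the work surface, if the arm or the gripper's body presses on something with over 40 N, if the wrist force passes 120 N, or if a joint passes its speed limit or range.

ROBOT

A 6-joint arm with a two-finger parallel gripper is mounted at the origin on the work surface. World frame = base frame: x ahead of the robot, y to its left, z up, the work surface at z = 0. Lengths are in m, angles in rad, forces in N, time in s.
With the tool pointing down it reaches from about 0.3 to 0.775 m from the base axis. Payload 14.6 kg.
Tool frame: the origin (TCP) lies at the very end of the fingers, on their centre line; the grasp point (between the pads) lies 19 mm behind it; z points along the fingers, y is the line along which they close (so a half turn about z gives the same grasp; the last joint's range is limited). The gripper opens to 94 mm and grips with 3 to 60 N. Pads are 16 mm wide; open, the fingers measure 119 mm over their backs; the gripper's body (75 mm by 177 mm) begins 78 mm behind the grasp point.
Start: joints at [1.214, 0.3, 1.521, -0, 1.321, -0.067], TCP at [0.157, 0.527, 0.205] pointing down, gripper open.
Joint ranges: [-3.03, 3.03], [-0.79, 2.21], [0.23, 2.52], [-1.04, 4.18], [0, 3.07], [-2.55, 2.55]. Speed limits (rad/s): [2.22, 2.22, 2.57, 3.14, 3.14, 3.14].

INTERFACE

Orientations are given as [roll, pitch, yaw] about the fixed x, y, z axes, in that order (R = Rz(yaw) Ry(pitch) Rx(roll)).
In Python, from station import ctrl gives the robot as it stands.
- The arm moves only by the shell command python3 -m pendant 'ROWS' [OPENING] [FORCE]. ROWS is JSON, a list of rows, each a list of 2 entries, a list of its own where there are three numbers: the shift along the world's x, y, z in cm, then the turn about the world's z in rad. A call has 1 to 20 rows; each row shifts and turns the commanded pose from where the row before left it; what a row does not reach is not made up. A row lasts 1/12 s, in which the tool goes at most 41.7 mm and 7.16 degrees, less where a joint would pass 70% of its speed; a pose out of reach is approached as far as the arm can. A call is refused whole if a number of a shift passes 4.17 or a number of a turn 0.125, either way. A call with a gripper value outside its range is refused whole. OPENING is the opening, from 0 (shut) to 1 (fully open), set as the call begins (- or left out, the last holds). The fingers move at their own pace and stop on an object; FORCE is the grip in N (left out, the last holds). Time passes only in rows, so rows that do not move let the fingers close. It gives the time, the measured TCP pose, the force, the opening and the grip force at its end, in the units of the state.
- ctrl.get_obs(): the state, without advancing time (a new reading comes with each control period).
- ctrl.camera(name): name is "side" or "top"; returns a dict with "color" (420x560x3 uint8, red, green, blue), "intrinsics" (3x3 intrinsics, pixels), "camera_from_world" (4x4, takes a point from world to camera coordinates). Camera axes: x right, y down, z forward; pixel columns grow to the right and rows downward; lengths in m; the calibration is good to about 2 mm. A picture is of the moment at which its call begins. There is no depth.
- ctrl.hand_in(): hands the job in; it is judged then, once.
The state is a dict: "time_s": time; "qpos": joint angles; "joint_vel": joint speeds; "tau": joint torques, N m; "ee_pos": TCP position; "eef_rot": TCP orientation; "force": force on the tool from outside, world axes, zero at the start; "moment": the same for the moment, N m; "grip_width": finger opening in m; "grip_force": force on a finger pad.
Only numpy, scipy, OpenCV 4.12 (cv2) and the standard library are available. Lean on these libraries where they do the work, as an engineer would, in place of code of your own. Each camera call takes 0.05 s, during which the arm holds its last target. There are 200 camera calls.

## Working session

There is one attempt and no reset: what is moved stays moved. The work goes in short steps, Python scripts to look and compute and a shell command to move; the robot and the scene stay as the last step left them, time stands still between calls to the robot, and variables do not carry over. Pictures are saved under pics/ and viewed, at most 13 in all, crops included, and the job is handed in when it is done.

```bash
ls; mkdir -p pics; cat > h.py <<'E'
import numpy as np, cv2
from station import ctrl
def snap(n,f):
    c=ctrl.camera(n); cv2.imwrite('pics/'+f,c['color'][:,:,::-1]); np.savez('pics/'+f[:-4]+'.npz',**c); return c
def ray(c,u,v,z):
    K=np.array(c['intrinsics']);T=np.array(c['camera_from_world']);R=T[:3,:3];o=-R.T@T[:3,3]
    d=R.T@np.linalg.inv(K)@np.array([u,v,1.]);return o+d*(z-o[2])/d[2]
def proj(c,p):
    K=np.array(c['intrinsics']);T=np.array(c['camera_from_world']);q=K@(T[:3,:3]@np.array(p)+T[:3,3]);return q[:2]/q[2]
E
python3 - <<'E'
from h import *
for n in('top','side'):
    c=snap(n,n+'0.png'); T=c['camera_from_world']; print(n,c['intrinsics'].tolist(),(-T[:3,:3].T@T[:3,3]).round(3))
o=ctrl.get_obs();print(o)
E
```

```text
pics
top [[379.7428942348938, 0.0, 281.093589754934], [0.0, 379.7428942348938, 205.90296357557233], [0.0, 0.0, 1.0]] [0.411 0.106 1.411]
side [[385.82384191218534, 0.0, 279.84598463857463], [0.0, 385.82384191218534, 204.88510077551382], [0.0, 0.0, 1.0]] [-0.118 -0.645  0.681]
{'time_s': 0.1, 'qpos': array([ 1.21442166e+00,  3.00407185e-01,  1.52147753e+00, -6.09568895e-06,
        1.32068593e+00, -6.66403634e-02]), 'joint_vel': array([-5.07323936e-04, -5.68763123e-04, -2.80764435e-03, -1.68024206e-03,
        6.23945044e-04,  4.84184106e-05]), 'tau': array([ 1.10098656e-03, -5.32646656e+01, -3.53281903e+01,  7.08679436e-02,
        2.36534845e-02, -1.96967187e-05]), 'ee_pos': array([0.15708417, 0.52686642, 0.20496519]), 'eef_rot': array([-3.14061645e+00, -5.92335006e-05,  2.85185983e+00]), 'force': array([-0.19606778,  0.43453062,  0.01777123]), 'moment': array([0.01968297, 0.00223495, 0.02996318]), 'grip_force': 0.0, 'grip_width': 0.09384366778930545}
```

View pics/top0.png

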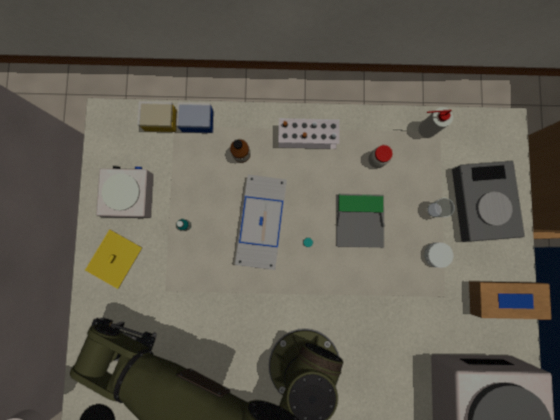

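View pics/side0.png

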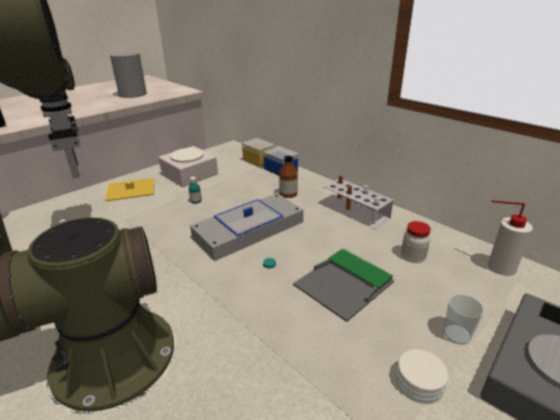

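The top view shows the bath at about (261,222) with the blue-edged cover on it and the grip at (261,221). The holder is at (360,220) with its green roof towards +x, the teal cap at (308,242) and the teal bottle at (183,225). The yellow decoy is at (113,258). The side view agrees.

```bash
cat >> h.py <<'E'
def mask(c,lo,hi,box):
    h=cv2.cvtColor(np.ascontiguousarray(c['color']),cv2.COLOR_RGB2HSV);m=cv2.inRange(h,lo,hi)
    b=np.zeros_like(m);x0,y0,x1,y1=box;b[y0:y1,x0:x1]=255;return m&b
def planepts(c,m,z):
    return np.array([ray(c,u,v,z)[:2] for v,u in zip(*np.nonzero(m))])
def rect(p):
    (cx,cy),(w,h),a=cv2.minAreaRect((p*1000).astype(np.float32));return round(cx,1),round(cy,1),round(w,1),round(h,1),round(a,1)
E
python3 - <<'E'
from h import *
B=((100,110,50),(130,255,255));G=((45,120,30),(80,255,255))
for n,bx,gx in(('top',(225,170,300,275),(330,185,395,220)),('side',(205,190,290,245),(320,240,400,300))):
    c=dict(np.load(f'pics/{n}0.npz'))
    m=mask(c,*B,bx); k,l,st,ce=cv2.connectedComponentsWithStats(m,connectivity=8)
    for i in range(1,k):
        if st[i,4]>4: print(n,'blue',st[i].tolist(),ce[i].round(1),'z55',rect(planepts(c,l==i,.055)),'z68',ray(c,*ce[i],.068).round(4)[:2],'z81',ray(c,*ce[i],.081).round(4)[:2])
    m=mask(c,*G,gx);k,l,st,ce=cv2.connectedComponentsWithStats(m,connectivity=8)
    for i in range(1,k):
        if st[i,4]>20: print(n,'green',st[i].tolist(),ce[i].round(1),rect(planepts(c,l==i,.022)))
c=dict(np.load('pics/top0.npz'))
a=cv2.resize(np.ascontiguousarray(c['color'][165:280,225:400,::-1]),None,fx=4.5,fy=4.5,interpolation=cv2.INTER_CUBIC);cv2.imwrite('pics/crop0.png',a)
E
```

```text
top blue [248, 197, 5, 1, 5] [250. 197.] z55 (596.4, 205.6, 0.0, 14.4, 1.2) z68 [0.5946 0.2047] z81 [0.5929 0.2037]
top blue [257, 198, 5, 1, 5] [259. 198.] z55 (593.5, 173.2, 0.0, 14.4, 1.2) z68 [0.5917 0.1725] z81 [0.59   0.1719]
top blue [265, 199, 5, 1, 5] [267. 199.] z55 (590.5, 144.3, 0.0, 14.4, 1.2) z68 [0.5888 0.1439] z81 [0.587  0.1436]
top blue [273, 200, 6, 1, 6] [275.5 200. ] z55 (587.5, 113.6, 0.0, 18.0, 1.2) z68 [0.5858 0.1135] z81 [0.5841 0.1135]
top blue [281, 201, 2, 4, 5] [281.8 202.2] z55 (578.9, 91.8, 10.9, 3.6, 1.1) z68 [0.5784 0.0909] z81 [0.5768 0.0911]
top blue [244, 202, 1, 6, 6] [244.  204.5] z55 (568.8, 226.4, 18.1, 0.0, 1.8) z68 [0.5673 0.2252] z81 [0.5658 0.2241]
top blue [243, 209, 1, 7, 7] [243. 212.] z55 (541.7, 229.1, 21.6, 0.0, 1.8) z68 [0.5404 0.2279] z81 [0.5391 0.2268]
top blue [281, 208, 1, 5, 5] [281. 210.] z55 (551.7, 93.1, 14.4, 0.0, 1.1) z68 [0.5504 0.0932] z81 [0.549  0.0933]
top blue [242, 217, 1, 6, 6] [242.  219.5] z55 (514.6, 231.8, 17.9, 0.0, 1.8) z68 [0.5136 0.2306] z81 [0.5127 0.2294]
top blue [259, 217, 4, 8, 19] [260.7 220.6] z55 (5
[... 957 characters left out ...]
 17.7, 1.2) z68 [0.4284 0.1735] z81 [0.4283 0.1728]
top blue [263, 245, 6, 1, 6] [265.5 245. ] z55 (425.6, 145.6, 0.0, 17.7, 1.2) z68 [0.4255 0.1453] z81 [0.4254 0.1449]
top green [339, 196, 44, 16, 669] [360.6 203.4] (585.6, -200.6, 55.8, 160.5, 1.2)
side blue [244, 207, 8, 9, 53] [247.8 211.3] z55 (522.2, 187.1, 48.7, 22.2, 50.1) z68 [0.5086 0.1678] z81 [0.4953 0.1506]
side blue [215, 216, 10, 9, 12] [219.2 220. ] z55 (427.2, 206.8, 57.2, 2.9, 83.8) z68 [0.416  0.1891] z81 [0.4046 0.1714]
side blue [227, 226, 12, 9, 12] [232.5 230.8] z55 (420.3, 135.2, 56.3, 4.3, 87.0) z68 [0.4088 0.1154] z81 [0.3977 0.0993]
side green [330, 250, 61, 37, 899] [360.4 268.1] (580.7, -203.0, 61.6, 160.6, 0.2)
```

View pics/crop0.png

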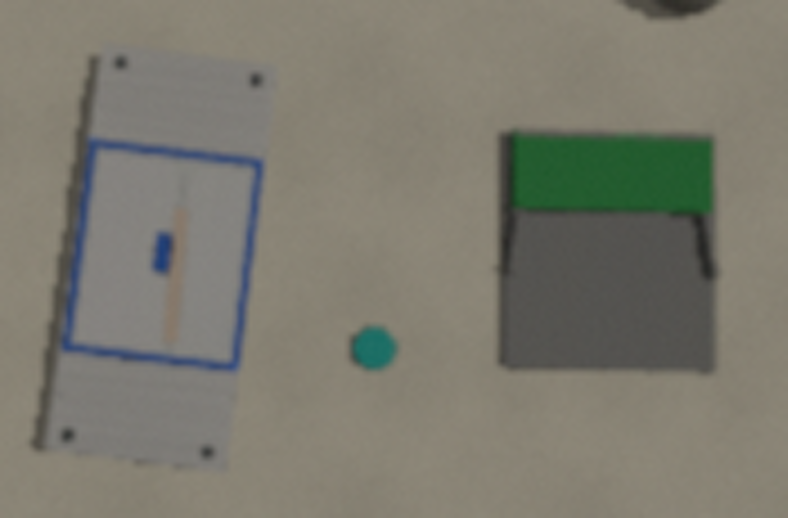

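The crop shows the cover rotated by about -0.1 rad, with the grip at crop (163,252). The spatula is visible through the cover at crop (178,260). The holder is nearly square to the world: roof at crop x 513 to 713, y 132 to 212, and shelf front edge at y≈369. Next I refine the holder to subpixel and find the bystanders.

```bash
cat >> h.py <<'E'
def cross(p,t,i0):  # subpixel crossings of 1-D profile
    s=p-t;k=np.nonzero(s[:-1]*s[1:]<0)[0];return [i0+j+s[j]/(s[j]-s[j+1]) for j in k]
E
python3 - <<'E'
from h import *
c=dict(np.load('pics/top0.npz'));im=c['color'].astype(float)
g=cv2.GaussianBlur(im[...,1]-im[...,0],(3,3),0);gr=cv2.GaussianBlur(im.mean(2),(3,3),0)
t=g[198:209,345:378].mean()/2;print('t',t)
f=[];b=[];s=[];L=[];R=[]
for u in range(344,380):
    k=cross(g[188:222,u],t,188); b.append(ray(c,u,k[0],.022)[:2]);f.append(ray(c,u,k[-1],.022)[:2])
    q=gr[225:262,u];a0,a1=gr[225:240,u].mean(),gr[252:262,u].mean();k=cross(q,(a0+a1)/2,225);s.append(ray(c,u,k[0],.008)[:2])
for v in range(199,209):
    k=cross(g[v,330:392],t,330);L.append(ray(c,k[0],v,.022)[:2]);R.append(ray(c,k[-1],v,.022)[:2])
for n,p in(('back',b),('front',f),('shelf',s)):
    p=np.array(p);k=np.polyfit(p[:,1]+.2,p[:,0],1);print(n,'x at y=-.2',k[1].round(4),'yaw',(-k[0]).round(4),'res',np.std(p[:,0]-np.polyval(k,p[:,1]+.2)).round(4))
for n,p in(('L',L),('R',R)):
    p=np.array(p);k=np.polyfit(p[:,0]-.58,p[:,1],1);print(n,'y at x=.58',k[1].round(4),'yaw',k[0].round(4))
# bystanders rough (base pixel guesses -> bench)
for n,u,v,z in(('tealb',183,225,.09),('cap',308,242,.012),('amber',240,150,.14),('jar',381,156,.1),('beaker',434,210,.045),('dish',440,255,.04)):print(n,ray(c,u,v,z).round(3)[:2])
E
```

```text
t 28.253529614325068
back x at y=-.2 0.6164 yaw 0.0016 res 0.0006
front x at y=-.2 0.5566 yaw -0.0018 res 0.0002
shelf x at y=-.2 0.4259 yaw 0.0097 res 0.0003
L y at x=.58 -0.1189 yaw 0.0036
R y at x=.58 -0.2825 yaw -0.0037
tealb [0.489 0.433]
cap [ 0.44  -0.009]
amber [0.746 0.238]
jar [ 0.747 -0.257]
beaker [ 0.565 -0.463]
dish [ 0.403 -0.483]
```

```bash
python3 -m pendant '[[[2.5,-2.6,0],0.0136],[[2.5,-2.6,0],0.0136],[[2.5,-2.6,0],0.0136],[[2.5,-2.6,0],0.0136],[[2.5,-2.6,0],0.0136],[[2.5,-2.6,0],0.0136],[[2.5,-2.6,0],0.0136],[[2.5,-2.6,0],0.0136],[[2.5,-2.6,0],0.0136],[[2.5,-2.6,0],0.0136],[[2.5,-2.6,0],0.0136],[[2.5,-2.6,0],0.0136],[[2.5,-2.6,0],0.0136],[[2.8,-2.5,0],0.0136],[[0,0,0],0],[[0,0,0],0]]' 0.5 20
```

```text
time_s: 1.43
ee_pos: [0.5107, 0.1628, 0.2047]
eef_rot: [-3.141, -0.001, 3.04]
force: [-1.5, 0.0, 0.3]
grip_width: 0.0473
grip_force: 0.0
```

```bash
python3 -m pendant '[[[0,0,-3],0],[[0,0,-3],0],[[0,0,-3],0],[[0,0,-2.5],0],[[0,0,-1.7],0],[[0,0,-1],0],[[0,0,0],0],[[0,0,0],0]]' 0.5 25 && python3 -m pendant '[[[0,0,0],0],[[0,0,0],0],[[0,0,0],0],[[0,0,0],0],[[0,0,0],0],[[0,0,0],0]]' 0 25
```

```text
time_s: 2.1
ee_pos: [0.51, 0.1646, 0.064]
eef_rot: [3.142, 0.0, 3.043]
force: [0.0, 0.1, 0.8]
grip_width: 0.0468
grip_force: 0.0
time_s: 2.6
ee_pos: [0.5103, 0.1641, 0.0637]
eef_rot: [3.141, 0.0, 3.042]
force: [-0.4, -0.2, 2.3]
grip_width: 0.0117
grip_force: 25.0
```

```bash
python3 -m pendant '[[[0,0,1],0],[[0,0,2],0],[[0,0,2],0],[[0,0,2],0],[[-0.7,-2,0],0.01],[[-0.7,-2.8,0],0.01],[[-0.7,-2.8,0],0.01],[[-0.7,-2.8,0],0.01],[[-0.7,-2.8,0],0.01],[[-0.7,-2.8,0],0.01],[[-0.7,-2.8,0],0.01],[[-0.7,-2.8,0],0.01],[[-0.7,-2.8,0],0.01],[[-0.7,-2.8,0],0.01],[[-0.7,-2.8,0],0],[[-0.7,-2.8,0],0],[[-0.7,-2.8,0],0],[[-0.2,-0.9,0],0],[[0,0,0],0],[[0,0,0],0]]' && python3 - <<'E'
from h import *
c=snap('top','top1.png');o=ctrl.get_obs();print(o['ee_pos'],o['eef_rot'],o['grip_width'])
a=cv2.resize(np.ascontiguousarray(c['color'][165:300,225:410,::-1]),None,fx=4.2,fy=4.2,interpolation=cv2.INTER_CUBIC);cv2.imwrite('pics/crop1.png',a)
E
```

```text
time_s: 4.27
ee_pos: [0.4171, -0.2007, 0.1337]
eef_rot: [3.141, 0.0, 3.141]
force: [-0.1, 1.0, -2.0]
grip_width: 0.0115
grip_force: 25.0
[ 0.41733302 -0.2002335   0.13366916] [ 3.14142442e+00  7.88503040e-05 -3.14087749e+00] 0.011709078009397708
```

View pics/crop1.png

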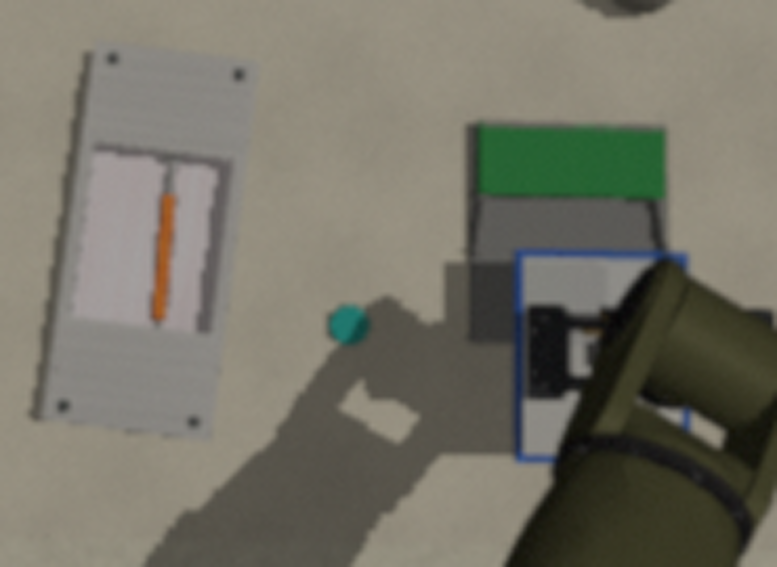

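The cover is held square, with its front edge at crop y≈253 and its left edge at x≈519. The spatula's orange handle is clear at crop (163,258). I measure both now.

```bash
python3 - <<'E'
from h import *
c=dict(np.load('pics/top1.npz'))
m=mask(c,(105,130,50),(130,255,255),(343,220,395,280));print('n',m.sum()//255)
p=planepts(c,m,.125);print(p.min(0).round(4),p.max(0).round(4))
im=c['color'].astype(float);b=im[...,2]-im[...,0];
F=[];L=[]
for u in range(352,378):
    w=np.clip(b[221:231,u]-15,0,None);F.append(ray(c,u,221+(w*np.arange(10)).sum()/w.sum(),.125)[:2])
for v in range(230,270):
    w=np.clip(b[v,344:354]-15,0,None);L.append(ray(c,344+(w*np.arange(10)).sum()/w.sum(),v,.125)[:2])
F=np.array(F);L=np.array(L)
k=np.polyfit(F[:,1]+.2,F[:,0],1);print('front x',k[1].round(4),'yaw',-k[0].round(4))
k=np.polyfit(L[:,0]-.417,L[:,1],1);print('left y',k[1].round(4),'yaw',k[0].round(4))
m=mask(c,(5,150,100),(20,255,255),(255,205,275,245));p=planepts(c,m,.017);print('handle',rect(p),m.sum()//255)
[vx,vy,x0,y0]=cv2.fitLine(p.astype(np.float32),cv2.DIST_L2,0,.01,.01).ravel();print('handle yaw',np.arctan(vy/vx),x0,y0)
E
```

```text
n 74
[ 0.3372 -0.2677] [ 0.5005 -0.1348]
front x 0.4997 yaw -0.0034
left y -0.135 yaw 0.0006
handle (495.5, 155.9, 8.0, 103.4, 86.3) 64
handle yaw -0.06249715 0.49552333 0.1558943
```

```bash
python3 -m pendant '[[[0,0,-2.5],0],[[0,0,-2.5],0],[[0,0,-2.5],0],[[0,0,-1.5],0],[[0,0,-1],0],[[0,0,-0.6],0],[[0,0,0],0],[[0,0,0],0],[[0,0,0],0]]' && python3 - <<'E'
from h import *
c=snap('top','top2.png');c2=snap('side','side2.png');o=ctrl.get_obs();print(o['ee_pos'],o['eef_rot'],o['force'])
a=cv2.resize(np.ascontiguousarray(c['color'][180:290,320:410,::-1]),None,fx=5,fy=5,interpolation=cv2.INTER_CUBIC)
b=cv2.resize(np.ascontiguousarray(c2['color'][235:345,260:400,::-1]),None,fx=5,fy=5,interpolation=cv2.INTER_CUBIC)[:,:340+20]
b=cv2.resize(np.ascontiguousarray(c2['color'][240:350,290:400,::-1]),(350,350),interpolation=cv2.INTER_CUBIC)
cv2.imwrite('pics/crop2.png',np.hstack([a,cv2.copyMakeBorder(b,0,200,0,0,cv2.BORDER_CONSTANT)]))
E
```

```text
time_s: 5.07
ee_pos: [0.4178, -0.2011, 0.0284]
eef_rot: [-3.141, 0.001, -3.141]
force: [0.0, 0.7, -0.5]
grip_width: 0.0119
grip_force: 25.0
[ 0.41761399 -0.20114107  0.02827448] [-3.14084376e+00  1.27885533e-03 -3.14096654e+00] [-0.17049423  0.26985523 -1.94037533]
```

View pics/crop2.png

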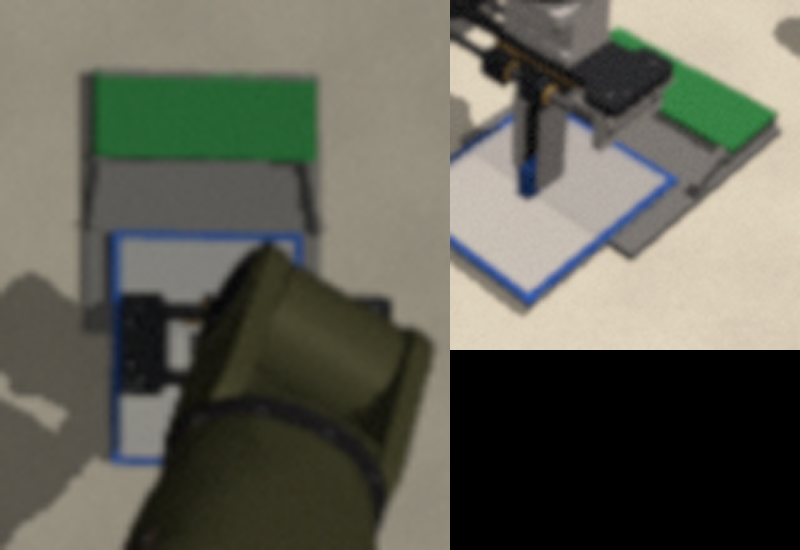

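The cover sits ahead of the guides at crop x 110 to 305, against the roof at 95 to 316, so it is perhaps 1 to 3 mm too far right. I take one subpixel check.

```bash
python3 - <<'E'
from h import *
c=dict(np.load('pics/top2.npz'));im=c['color'].astype(float);b=im[...,2]-im[...,0]
L=[];R=[];F=[]
for v in range(232,268):
    w=np.clip(b[v,339:348]-15,0,None);L.append(ray(c,339+(w*np.arange(9)).sum()/w.sum(),v,.0205)[:2])
for v in range(229,234):
    w=np.clip(b[v,375:384]-15,0,None);R.append(ray(c,375+(w*np.arange(9)).sum()/w.sum(),v,.0205)[:2])
for u in range(347,368):
    w=np.clip(b[222:231,u]-15,0,None);F.append(ray(c,u,222+(w*np.arange(9)).sum()/w.sum(),.0205)[:2])
L,R,F=map(np.array,(L,R,F))
k=np.polyfit(L[:,0]-.417,L[:,1],1);print('L',k[1],'yaw',k[0],'R',R.mean(0),'F',F.mean(0),'yawF',-np.polyfit(F[:,1],F[:,0],1)[0])
g=cv2.GaussianBlur(im[...,1]-im[...,0],(3,3),0)
print('roof',np.mean([[ray(c,k,v,.022)[1] for k in (lambda q:(q[0],q[-1]))(cross(g[v,330:392],28,330))] for v in range(199,209)],0))
E
```

```text
L -0.13554529975219398 yaw -0.0009440302610297152 R [nan nan] F [ 0.50007396 -0.18751992] yawF 0.005523391482741846
roof [-0.1185174  -0.28283862]<stdin>:7: RuntimeWarning: invalid value encountered in scalar divide
```

```bash
python3 -m pendant '[[[0,0.25,-0.2],0],[[0,0,-0.2],0],[[0.7,0,0],0],[[0.7,0,0],0],[[0.7,0,0],0],[[0.7,0,0],0],[[0.7,0,0],0],[[0.7,0,0],0],[[0.7,0,0],0],[[0,0,0],0]]'
```

```text
time_s: 6.0
ee_pos: [0.4674, -0.1985, 0.0235]
eef_rot: [-3.141, 0.001, -3.141]
force: [1.0, 0.6, -2.6]
grip_width: 0.0118
grip_force: 25.0
```

```bash
python3 -m pendant '[[[0.6,0,0],0],[[0.6,0,0],0],[[0.6,0,0],0],[[0.6,0,0],0],[[0.6,0,0],0],[[0.6,0,0],0],[[0.6,0,0],0],[[0.6,0,0],0],[[0.4,0,0],0],[[0,0,0],0]]'
```

```text
time_s: 6.83
ee_pos: [0.5189, -0.1984, 0.0234]
eef_rot: [-3.142, 0.0, -3.141]
force: [0.1, -1.0, -0.3]
grip_width: 0.0118
grip_force: 25.0
```

No resistance, so it is inside the slot. Now I push gently to the stop.

```bash
python3 -m pendant '[[[0.4,0,0],0],[[0.4,0,0],0],[[0.3,0,0],0],[[0.2,0,0],0],[[0.2,0,0],0],[[0,0,0],0]]'
```

```text
time_s: 7.33
ee_pos: [0.5317, -0.1983, 0.023]
eef_rot: [3.141, -0.004, -3.141]
force: [-10.8, -0.1, 4.2]
grip_width: 0.0122
grip_force: 25.0
```

```bash
python3 -m pendant '[[[0.2,0,0],0],[[0,0,-0.1],0],[[0,0,0],0]]'
```

```text
time_s: 7.58
ee_pos: [0.5327, -0.1983, 0.0226]
eef_rot: [3.14, -0.006, -3.141]
force: [-22.7, 1.9, 16.7]
grip_width: 0.012
grip_force: 25.0
```

```bash
python3 -m pendant '[[[-0.25,0,0],0],[[0,0,0],0]]' && python3 -m pendant '[[[0,0,0],0],[[0,0,0],0],[[0,0,0],0],[[0,0,0],0],[[0,0,1],0],[[0,0,2],0],[[0,0,3],0],[[0,0,3],0],[[0,0,3],0],[[0,0,3],0],[[0,0,0],0]]' 0.4 && python3 - <<'E'
from h import *
c=snap('top','top3.png');c2=snap('side','side3.png')
a=cv2.resize(np.ascontiguousarray(c['color'][180:290,320:410,::-1]),None,fx=5,fy=5,interpolation=cv2.INTER_CUBIC)
b=cv2.resize(np.ascontiguousarray(c2['color'][240:350,290:400,::-1]),(350,350),interpolation=cv2.INTER_CUBIC)
cv2.imwrite('pics/crop3.png',np.hstack([a,cv2.copyMakeBorder(b,0,200,0,0,cv2.BORDER_CONSTANT)]))
E
```

```text
time_s: 7.75
ee_pos: [0.5324, -0.1985, 0.0226]
eef_rot: [3.142, -0.0, -3.141]
force: [-4.7, 0.6, 3.4]
grip_width: 0.0122
grip_force: 25.0
time_s: 8.67
ee_pos: [0.5346, -0.1992, 0.1794]
eef_rot: [-3.138, 0.009, -3.141]
force: [-0.3, -0.8, 0.4]
grip_width: 0.0375
grip_force: 0.0
```

View pics/crop3.png

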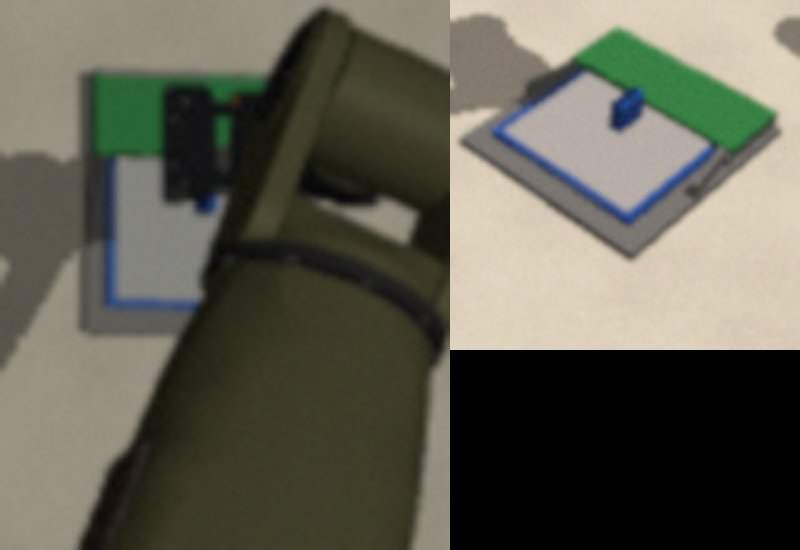

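The cover is home: its rear edge is about 21 mm from the shelf front, against 22.5 mm expected, and the push met the stop with 23 N. Next I go above the far end of the spatula handle.

```bash
python3 -m pendant '[[[0,2,0],-0.006],[[0,2.8,0],-0.006],[[0,2.8,0],-0.006],[[0,2.8,0],-0.006],[[0,2.8,0],-0.006],[[0,2.8,0],-0.006],[[0,2.8,0],-0.006],[[0,2.8,0],-0.006],[[0,2.8,0],-0.006],[[0,2.8,0],-0.006],[[0.3,2.8,0],-0.006],[[0,2.8,0],-0.006],[[0,2.4,0],0],[[0,0,0],0],[[0,0,0],0]]' 0.4 && python3 - <<'E'
from h import *
c=snap('side','side4.png');o=ctrl.get_obs();print(o['ee_pos'],o['eef_rot'])
cv2.imwrite('pics/crop4.png',cv2.resize(np.ascontiguousarray(c['color'][170:270,170:330,::-1]),None,fx=5,fy=5,interpolation=cv2.INTER_CUBIC))
m=mask(c,(5,150,90),(20,255,255),(190,190,310,250));k,l,st,ce=cv2.connectedComponentsWithStats(m);print([(st[i].tolist(),ce[i]) for i in range(1,k) if st[i,4]>8])
i=1+st[1:,4].argmax();p=planepts(c,l==i,.017);print(rect(p))
E
```

```text
time_s: 10.02
ee_pos: [0.535, 0.1542, 0.1712]
eef_rot: [-3.141, -0.002, 3.072]
force: [0.1, -0.7, 0.3]
grip_width: 0.0375
grip_force: 0.0
[0.53521203 0.15334809 0.171466  ] [-3.14095351e+00 -1.66709426e-03  3.07093605e+00]
[([240, 223, 20, 10, 35], array([250.08571429, 227.11428571]))]
(502.3, 156.2, 8.1, 74.8, 84.8)
```

View pics/crop4.png

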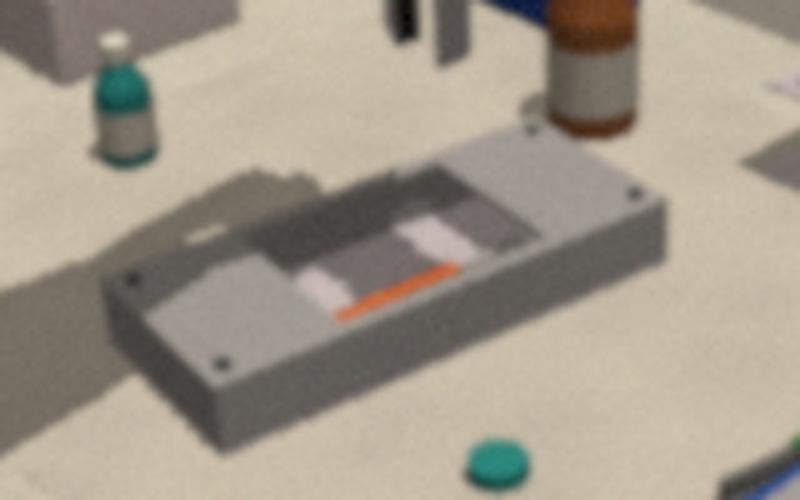

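The side view shows the handle at crop (335–460, 265–318) near the bath's right wall, which agrees with the top measurement. I descend and grip lightly.

```bash
python3 -m pendant '[[[0,0,-3],0],[[0,0,-3],0],[[0,0,-3],0],[[0,0,-3],0],[[0,0,-2],0],[[0,0,-1.3],0],[[0,0,-0.5],0],[[0,0,0],0],[[0,0,0],0]]' 0.4 8 && python3 -m pendant '[[[0,0,-0.3],0],[[0,0,0],0]]'
```

```text
time_s: 10.82
ee_pos: [0.536, 0.153, 0.015]
eef_rot: [3.141, 0.0, 3.069]
force: [-0.7, -0.1, 0.1]
grip_width: 0.0376
grip_force: 0.0
time_s: 10.98
ee_pos: [0.536, 0.1535, 0.012]
eef_rot: [3.141, 0.001, 3.07]
force: [-0.2, 0.2, 1.1]
grip_width: 0.0376
grip_force: 0.0
```

```bash
python3 -m pendant '[[[0,0,-0.3],0],[[0,0,-0.1],0],[[0,0,0],0]]' && python3 -m pendant '[[[0,0,0],0],[[0,0,0],0],[[0,0,0],0],[[0,0,0],0],[[0,0,0],0]]' 0 8
```

```text
time_s: 11.23
ee_pos: [0.5356, 0.1536, 0.0073]
eef_rot: [-3.142, -0.0, 3.07]
force: [-0.3, -0.0, -0.3]
grip_width: 0.0376
grip_force: 0.0
time_s: 11.65
ee_pos: [0.5357, 0.1536, 0.0075]
eef_rot: [3.142, 0.0, 3.07]
force: [0.1, 1.3, 1.0]
grip_width: 0.0114
grip_force: 8.0
```

```bash
python3 -m pendant '[[[-0.5,0.04,0],0],[[-0.5,0.04,0],0],[[-0.5,0.04,0],0],[[-0.5,0.04,0],0],[[-0.4,0.04,0],0],[[0,0,0],0]]'
```

```text
time_s: 12.15
ee_pos: [0.5109, 0.1557, 0.0075]
eef_rot: [-3.142, -0.0, 3.07]
force: [0.4, -0.5, -0.3]
grip_width: 0.0121
grip_force: 8.0
```

```bash
python3 -m pendant '[[[-0.3,0.02,0],0],[[-0.3,0.02,0],0],[[0,0,0],0]]' && python3 - <<'E'
from h import *
c=snap('top','top5.png')
cv2.imwrite('pics/crop5.png',cv2.resize(np.ascontiguousarray(c['color'][165:280,225:325,::-1]),None,fx=5,fy=5,interpolation=cv2.INTER_CUBIC))
E
```

```text
time_s: 12.4
ee_pos: [0.5053, 0.156, 0.0075]
eef_rot: [-3.142, -0.0, 3.07]
force: [-1.6, -0.2, 1.7]
grip_width: 0.0118
grip_force: 8.0
```

View pics/crop5.png

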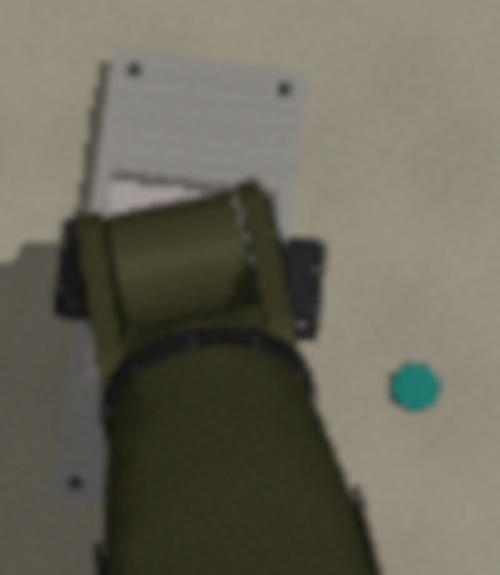

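The arm hides the spatula from the top. I lift slowly, watching the force, and check from the side.

```bash
python3 -m pendant '[[[0,0,0.4],0],[[0,0,0.4],0],[[0,0,0.4],0],[[0,0,0.4],0],[[0,0,0.4],0],[[0,0,0.4],0],[[0,0,0],0]]' - 6 && python3 -m pendant '[[[0,0,0.4],0],[[0,0,0.4],0],[[0,0,0.4],0],[[0,0,0.4],0],[[0,0,0],0]]' && python3 - <<'E'
from h import *
c=snap('side','side6.png')
cv2.imwrite('pics/crop6.png',cv2.resize(np.ascontiguousarray(c['color'][150:270,180:320,::-1]),None,fx=5,fy=5,interpolation=cv2.INTER_CUBIC))
E
```

```text
time_s: 13.03
ee_pos: [0.5061, 0.1561, 0.0324]
eef_rot: [3.141, 0.001, 3.07]
force: [-0.3, 0.5, -0.4]
grip_width: 0.0117
grip_force: 6.0
time_s: 13.45
ee_pos: [0.5061, 0.1561, 0.0484]
eef_rot: [3.141, 0.001, 3.07]
force: [-0.4, -0.5, -0.9]
grip_width: 0.0113
grip_force: 6.0
```

View pics/crop6.png

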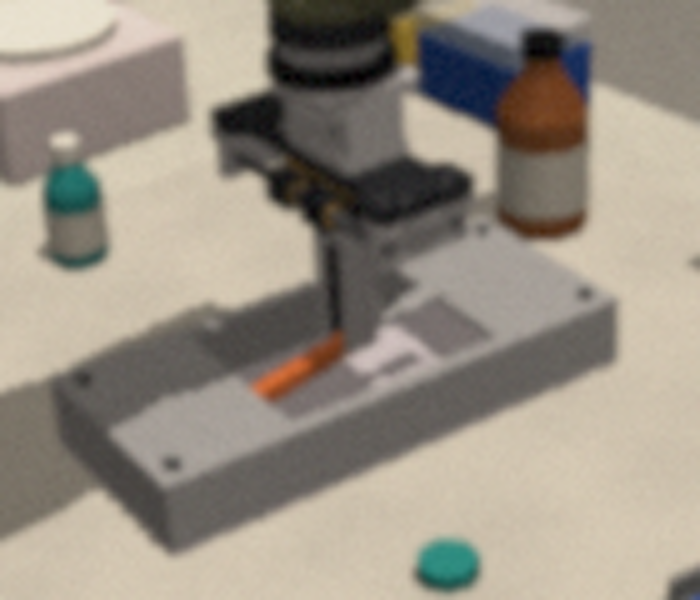

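The handle is tilted: its far end is up at crop (340,340) and its near end runs under the near deck at (255,390), at about 17°. Now I draw it out along its length.

```bash
python3 -m pendant '[[[0.4,-0.04,0.2],0],[[0.8,-0.06,0.25],0],[[0.8,-0.06,0.25],0],[[0.8,-0.06,0.25],0],[[0.8,-0.06,0.25],0],[[0.8,-0.06,0.25],0],[[0,0,0],0]]' && python3 -m pendant '[[[0.8,-0.06,0.3],0],[[0.8,-0.06,0.3],0],[[0.8,-0.06,0.3],0],[[0.8,-0.06,0.3],0],[[0.8,-0.06,0.3],0],[[0.8,-0.06,0.3],0],[[0,0,0],0]]' && python3 - <<'E'
from h import *
c=snap('side','side7.png')
cv2.imwrite('pics/crop7.png',cv2.resize(np.ascontiguousarray(c['color'][150:270,180:320,::-1]),None,fx=5,fy=5,interpolation=cv2.INTER_CUBIC))
E
```

```text
time_s: 14.08
ee_pos: [0.5513, 0.1524, 0.0625]
eef_rot: [3.141, 0.001, 3.07]
force: [-0.0, 0.2, -1.1]
grip_width: 0.0119
grip_force: 6.0
time_s: 14.67
ee_pos: [0.5989, 0.1488, 0.0805]
eef_rot: [3.141, 0.001, 3.07]
force: [0.2, -0.2, -0.3]
grip_width: 0.0117
grip_force: 6.0
```

View pics/crop7.png

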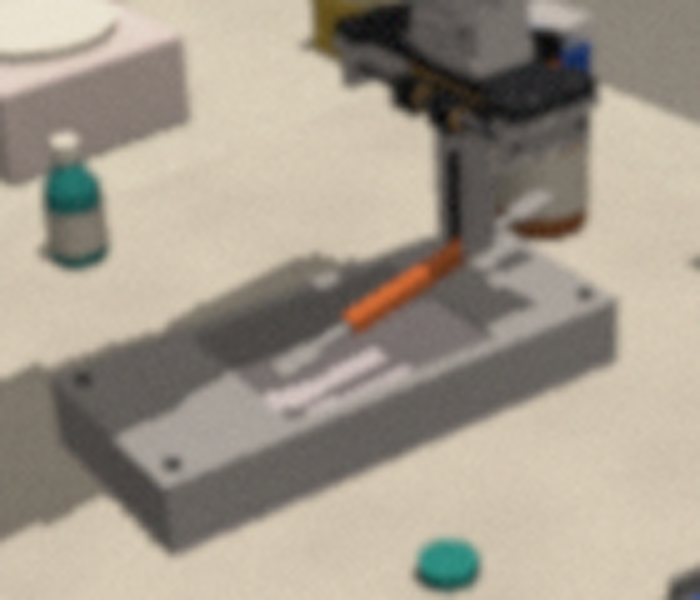

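Both ends are now clear of the decks: the near blade is inside the opening at crop (280,368) and the far one above the deck at (540,205). I tighten the grip and lift straight up.

```bash
python3 -m pendant '[[[0,0,0],0],[[0,0,0],0],[[0,0,0.4],0],[[0,0,0.8],0],[[0,0,1.2],0],[[0,0,1.5],0],[[0,0,1.5],0],[[0,0,1.5],0],[[0,0,1.5],0],[[0,0,1.5],0],[[0,0,1.5],0],[[0,0,1.5],0],[[0,0,1.5],0],[[0,0,1.5],0],[[0,0,1.2],0],[[0,0,0.8],0],[[0,0,0.4],0],[[0,0,0],0],[[0,0,0],0],[[0,0,0],0]]' - 20 && python3 - <<'E'
from h import *
c=snap('side','side8.png');t=snap('top','top8.png')
a=cv2.resize(np.ascontiguousarray(c['color'][70:320,180:410,::-1]),None,fx=2.3,fy=2.3,interpolation=cv2.INTER_CUBIC)
cv2.imwrite('pics/crop8.png',a)
E
```

```text
time_s: 16.38
ee_pos: [0.5974, 0.1489, 0.2621]
eef_rot: [-3.141, -0.001, 3.07]
force: [-0.1, -0.1, -1.6]
grip_width: 0.0118
grip_force: 20.0
```

View pics/crop8.png

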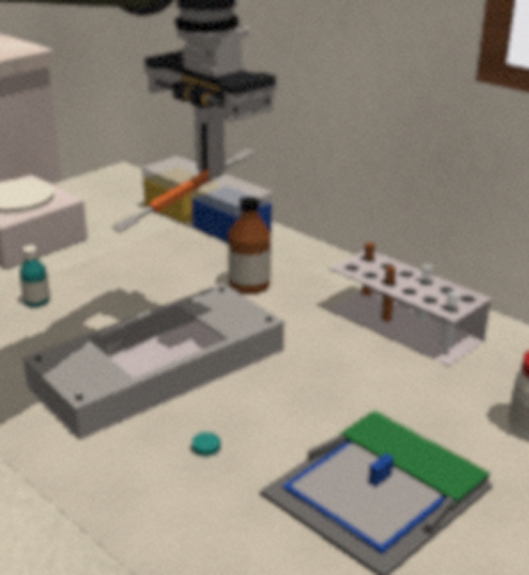

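The spatula hangs clear, with its near tip at crop (118,228), about 0.2 m up. The cover is home in the slot and the bystanders are undisturbed. I hand in.

```bash
python3 -c "
from station import ctrl
o=ctrl.get_obs();print(o['grip_force'],o['ee_pos']);print(ctrl.hand_in())"
```

```text
19.99986380338669 [0.59749954 0.14892689 0.26218041]
the job is handed in; nothing more can be done
None
```

The job is handed in (no verdict came back): the cover is home in its slot, and the spatula was drawn out diagonally and is held still with its lower tip about 0.2 m above the bench; in the last picture no bystander in view had moved (the beaker and dish stack were out of frame).

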